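# Unbolt the pump test box and hold its guard open

## Robot

A 6-joint arm with a two-finger parallel gripper is mounted at the origin on a cart in front of the work surface, level with it; the furniture and walls round the work are solid. World frame = base frame: x ahead of the robot, y to its left, z up, the work surface at z = 0. Lengths are in m, angles in rad, forces in N, time in s.
With the tool pointing down it reaches from about 0.3 to 0.775 m from the base axis. Payload 14.6 kg.
Tool frame: the origin (TCP) lies between the finger pads; the fingertips stand ctrl.tip_extent ahead of it and the grasp point (between the pads) lies 3 mm ahead of it (ctrl.tip_extent is the distance from the TCP to the fingertips, in m); z points along the fingers, y is the line along which they close (so a half turn about z gives the same grasp; the last joint's range is limited). The gripper opens to 94 mm and grips with 3 to 60 N. Pads are 16 mm wide; open, the fingers measure 119 mm over their backs; the gripper's body (75 mm by 177 mm) begins 78 mm behind the grasp point.
Start: joints at [-1.28, 0.3, 1.521, -0, 1.321, -0.067], TCP at [0.193, -0.515, 0.227] pointing down, gripper open.
Joint ranges: [-3.03, 3.03], [-0.79, 2.21], [0.23, 2.52], [-1.04, 4.18], [0, 3.07], [-2.55, 2.55]. Speed limits (rad/s): [2.22, 2.22, 2.57, 3.14, 3.14, 3.14].

## Interface

Orientations are given as [roll, pitch, yaw] about the fixed x, y, z axes, in that order (R = Rz(yaw) Ry(pitch) Rx(roll)).
In Python, from station import ctrl, eyes gives the robot as it stands. The module is installed in compiled form; this text tells all that it offers.
- The arm moves only by the tool hand_motion, called as name(argument=value, ...) on one line, values as JSON. Schema: {"type":"object","properties":{"offsets":{"type":"array","items":{"type":"array","items":{"type":"number"},"minItems":6,"maxItems":6},"minItems":1,"maxItems":10},"finger_gap":{"type":"number"},"clamp_n":{"type":"number"},"only":{"type":"string"},"quiet":{"type":"boolean"},"lines":{"type":"string"}},"required":["offsets"],"additionalProperties":false}. offsets is a list of rows, 1 to 10 of them, each of 6 numbers: dx, dy, dz in shares of the most that a row can go, 1 being 50 mm, then a rotation vector rx, ry, rz in parts of the range, where 1.0 means pi rad; each row shifts and turns the commanded pose from where the row before left it, along the tool's axes as they then stand; what a row does not reach is not made up. A row lasts 1/10 s, in which the tool goes at most 0.05 m and 0.15 rad, less where a joint would pass 70% of its speed; a pose out of reach is approached as far as the arm can. finger_gap is the finger opening in m, set as the call begins (left out keeps the last). The fingers move at their own pace and stop on an object; clamp_n is the grip in N (left out, the last holds). Time passes only in rows, so rows that do not move let the fingers close. The tool returns the time, the measured TCP pose, the force, the opening and the grip force at its end. only (a regular expression) keeps the lines of the reply that match it, lines (a string "A,B") keeps lines A to B, and quiet returns only ok. Input that does not fit is refused with a message, and nothing moves.
- ctrl.get_obs(): the state, without advancing time (a new reading comes with each control period).
- eyes.camera(name): name is "side" or "top" or "wrist"; returns a dict with "pixels" (400x640x3 uint8, blue, green, red), "fx", "fy", "cx", "cy" (pixels), "k1" (the pictures are not rectified: a ray, as slopes to the right and down, at radius r is drawn at 1 + k1 r^2 times it, then the intrinsics apply), "extrinsics" (4x4, takes a point from camera to world coordinates). Camera axes: x right, y up, looking along -z (the intrinsics and any distortion apply to the point x, -y, -z); pixel columns grow to the right and rows downward; lengths in m; the calibration is good to about 2 mm. A picture is of the moment at which its call begins. There is no depth.
- ctrl.hand_in(): hands the job in; it is judged then, once.
The state is a dict: "time_s": time; "qpos": joint angles; "joint_vel": joint speeds; "tau": joint torques, N m; "ee_pos": TCP position; "eef_rot": TCP orientation; "force": force on the tool from outside, world axes, zero at the start; "moment": the same for the moment, N m; "grip_width": finger opening in m; "grip_force": force on a finger pad.
Only numpy, scipy, OpenCV 4.12 (cv2) and the standard library are available. Lean on these libraries where they do the work, as an engineer would, in place of code of your own. Each camera call takes 0.05 s, during which the arm holds its last target. There are 200 camera calls.

## Task

I need both hands on the pump in the test box. Draw the sliding bolt on its guard right back, then raise the guard by the black knob on its front edge to 60 degrees from shut and keep holding it there: it is sprung and would drop shut, so never let it slam. Finish while still holding the knob with the guard still at 60 degrees, and leave the screwdriver, the spare valve and the hex key beside the box where they are.

Things in the scene. Friction and masses are not known exactly. Their poses are not given: they have to be found in the camera images.
- test_box: Pump test box: open grey steel box with a pump inside, 170 mm deep (x), 230 wide (y), rim 76 high, fixed to the worktop. Origin: centre of its footprint; x from front to back (hinge side), y to its left, z up. Gauge and switch on the front stand out 12 mm. Shut guard: level, 8 mm thick, top 85 mm above the worktop. A steel keeper on the right wall near the front rises 19 mm above the guard.
- guard (a joint): Angle of the guard (aluminium frame with clear pane, hinged at the back), rad: 0 = shut and level, grows as its front rises, stop at 1.5. About 0.45 kg; weight and a spring pull it shut from any angle (about 2 to 5 N at the knob). With the bolt in its keeper it barely lifts, about 0.01 rad.
- guard_hinge (a point): Point on the guard's hinge axis, midway along it, at the box's rear upper edge: 85 mm behind the box's origin, 81 mm above the worktop. The axis runs along the box's y. Axes as the box.
- guard_grip (a point): Centre of the guard's black knob: a barrel 26 mm in diameter, 44 mm long, on a 10 mm stem straight out from the middle of the guard's front edge, its length along the guard's x. Centre 42 mm in front of that edge, 212 mm from the hinge axis, 81 mm above the worktop when shut. Free space all round; pinched on its left and right sides it swivels in the fingers. Axes turn with the guard.
- bolt (a joint): Travel of the sliding bolt, m: 0 = fully in the keeper, 0.025 = drawn right back against its stop; the guard is free from about 0.012. Slides along the box's +y (to the box's left) with about 2 N of friction and stays where it is left.
- bolt_grip (a point): Point to pinch on the bolt's upright steel pin, 12 mm in diameter, on the guard near its front right corner: on the pin's axis, 3 mm below its top, 37 mm above the guard's top (122 mm above the worktop). Two guides, 31 mm to its right and 57 mm to its left with the bolt shut, stand 15 mm above the guard: keep fingertips 16 mm above the guard. Axes turn with the guard.
- screwdriver: Bystander: yellow-handled screwdriver, 188 mm long, lying on the worktop to the right of the box. Origin: centre of its underside. Leave it alone.
- spare_valve: Bystander: spare solenoid valve, 46x48x58 mm, standing on the worktop to the left of the box. Origin: centre of its underside. Leave it alone.
- hex_key: Bystander: hex key, 34x92x5 mm, lying on the worktop to the left of the box. Origin: centre of its underside. Leave it alone.

How it is judged:
On the way:
1. the bolt is drawn back by at least 20 mm while the guard is still shut (value of joint bolt above 0.02 m and value of joint guard below 0.1 rad), for 0.1 s.
At the end, for the whole second after the job is handed in: The guard stands still at 60 degrees from shut, give or take 6 degrees, the fingers hold it by its front knob, and the bolt is still drawn back by at least 20 mm (value of joint guard between 0.942 and 1.152 rad and velocity of joint guard between -0.1 and 0.1 rad/s and contact force between the fingers and guard above 1 N and distance between the grasp point and guard_grip below 0.045 m and value of joint bolt above 0.02 m); the arm keeps its last pose, push and grip.
It fails at once if the guard is let slam: it falls towards shut faster than 1.5 rad/s while more than 15 degrees open (velocity of joint guard below -1.5 rad/s and value of joint guard above 0.26 rad).
It fails at once if the screwdriver is moved by more than 20 mm (distance of screwdriver from where it was at the start of the episode above 0.02 m).
It fails at once if the spare valve is moved by more than 20 mm (distance of spare_valve from where it was at the start of the episode above 0.02 m).
It fails at once if the hex key is moved by more than 20 mm (distance of hex_key from where it was at the start of the episode above 0.02 m).
It also fails if it takes over 58 s, if anything falls off the work surface, if the arm or the gripper's body presses on something with over 40 N, if the wrist force passes 120 N, or if a joint passes its speed limit or range.

## Working session

There is one attempt and no reset: what is moved stays moved. The work goes in short steps, Python scripts to look and compute and a tool call to move; the robot and the scene stay as the last step left them, time stands still between calls to the robot, and variables do not carry over. Pictures are saved under pics/ and viewed, at most 10 in all, crops included, and the job is handed in when it is done.

```bash
mkdir -p pics; ls; python3 - <<'E'
from station import ctrl, eyes
import cv2
o=ctrl.get_obs(); print(o); print(ctrl.tip_extent)
for n in ("side","top"):
    c=eyes.camera(n); cv2.imwrite(f"pics/{n}0.png",c["pixels"]); print(n,c["fx"],c["fy"],c["cx"],c["cy"],c["k1"],c["extrinsics"])
E
```

```text
pics
{'time_s': 0.0, 'qpos': array([-1.27962771e+00,  3.00426967e-01,  1.52158255e+00, -1.87276035e-05,
        1.32071024e+00, -6.65844708e-02]), 'joint_vel': array([ 5.75670264e-06,  3.41591725e-04,  6.96307759e-04,  1.98874326e-03,
       -4.68999160e-04, -1.04539958e-03]), 'tau': array([-4.16173192e-03, -5.31815994e+01, -3.52737272e+01,  7.07099866e-02,
        2.45191134e-02, -9.99170879e-05]), 'ee_pos': array([ 0.19252533, -0.51494516,  0.22690991]), 'eef_rot': array([-3.14046684e+00, -5.68923304e-05,  3.57757706e-01]), 'force': array([-0.537507  , -0.67323054,  0.13939163]), 'moment': array([-0.02311558, -0.07092272, -0.02037988]), 'grip_force': 0.0, 'grip_width': 0.093923834076058}
0.022
side 362.653542781513 362.653542781513 319.78526406737564 197.6701934969515 -0.027446629980457816 [[-0.88108961  0.2431642  -0.40565043  0.21417531]
 [-0.47292585 -0.4444316   0.76080333  0.7069686 ]
 [ 0.00471626  0.86217848  0.5065827   0.60252533]
 [ 0.          0.          0.          1.        ]]
top 401.4809018431674 401.4809018431674 319.7122555562582 203.84692574551056 0.015069155907480801 [[ 0.0295395   0.99017186 -0.13670075  0.43660466]
 [-0.99901022  0.03379593  0.02892098  0.01262484]
 [ 0.03325667  0.13571114  0.99019012  1.20771093]
 [ 0.          0.          0.          1.        ]]
```

View pics/side0.png

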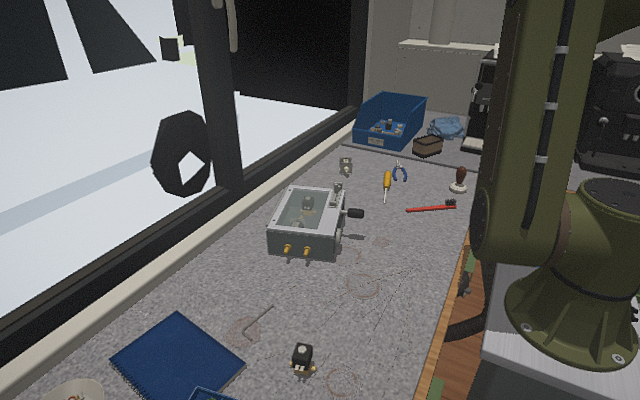

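View pics/top0.png

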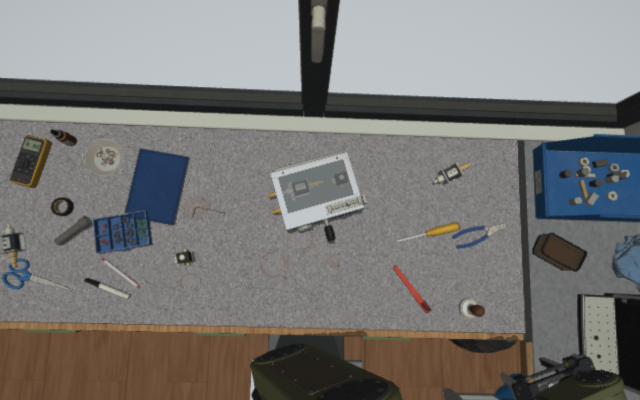

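The side view shows the box around (305,222), with the knob at about (355,213) and the bolt pin near (338,187). In the top view the box is around (318,192), turned by about 15°, with the knob at (330,233) and the bolt near (345,207). I'll enlarge both around the box.

```bash
python3 - <<'E'
import cv2,numpy as np
s=cv2.imread("pics/side0.png")[170:270,260:380]; t=cv2.imread("pics/top0.png")[145:245,262:382]
f=lambda a:cv2.resize(a,(660,550)[::1],interpolation=cv2.INTER_CUBIC)
g=lambda a:cv2.resize(a,None,fx=5,fy=5,interpolation=cv2.INTER_CUBIC)
cv2.imwrite("pics/s1.png",g(s)); cv2.imwrite("pics/t1.png",g(t))
E
cat > h.py <<'E'
import numpy as np, cv2
from scipy.optimize import least_squares
from scipy.spatial.transform import Rotation as R
def ray(c,u,v):
    p=np.array([(u-c["cx"])/c["fx"],(v-c["cy"])/c["fy"]]); q=p.copy()
    for _ in range(20): q=p/(1+c["k1"]*(q@q))
    E=np.array(c["extrinsics"]); d=E[:3,:3]@np.array([q[0],-q[1],-1]); return E[:3,3],d/np.linalg.norm(d)
def proj(c,P):
    E=np.array(c["extrinsics"]); x=E[:3,:3].T@(np.asarray(P)-E[:3,3]); s=np.array([x[0],-x[1]])/-x[2]
    s=s*(1+c["k1"]*(s@s)); return s*[c["fx"],c["fy"]]+[c["cx"],c["cy"]]
def tri(obs):
    A=0;b=0
    rs=[ray(*o) for o in obs]
    for o,d in rs:
        M=np.eye(3)-np.outer(d,d); A=A+M; b=b+M@o
    P=np.linalg.solve(A,b); return P,[np.linalg.norm((np.eye(3)-np.outer(d,d))@(P-o)) for o,d in rs]
def onz(c,u,v,z):
    o,d=ray(c,u,v); return o+d*(z-o[2])/d[2]
def boxp(x,y,yaw,p):
    c,s=np.cos(yaw),np.sin(yaw); return np.array([x+c*p[0]-s*p[1],y+s*p[0]+c*p[1],p[2]])
E
```

```text
(no output)
```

View pics/s1.png

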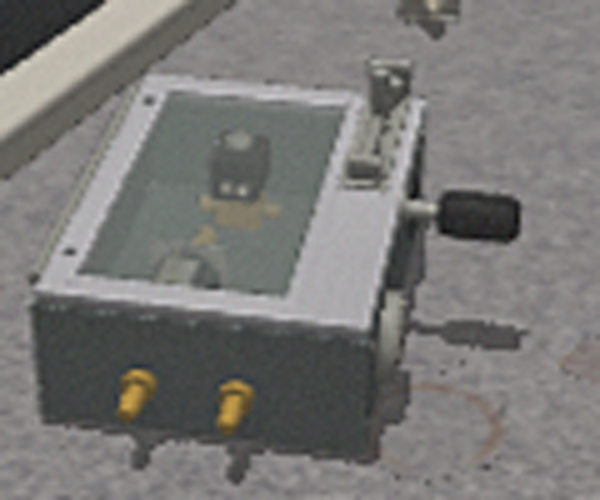

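View pics/t1.png

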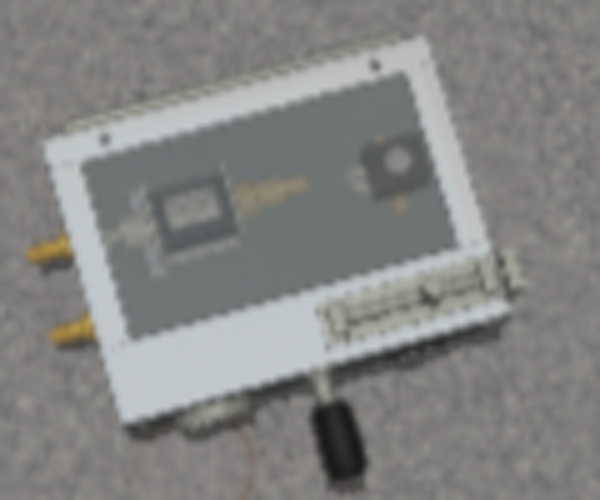

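The side crop shows the knob centred at (480,216), the guard's left front corner at (365,328), and the pin and keeper overlapping near (388,85). The top crop shows the knob at (340,440), guard corners at (45,145), (125,422), (510,312) and (425,40), and the bolt row from (330,325) to (510,270). I'll triangulate the knob and corners and fit the box pose.

```bash
python3 - <<'E'
from h import *
from station import ctrl, eyes
s=eyes.camera("side"); t=eyes.camera("top")
S=lambda x,y:(s,260+(x+.5)/5-.5,170+(y+.5)/5-.5)
T=lambda x,y:(t,262+(x+.5)/5-.5,145+(y+.5)/5-.5)
pts={"knob":((480,216),(340,440),(-.127,0,.081)),"lb":((35,290),(45,145),(.085,.115,.085)),"lf":((365,328),(125,422),(-.085,.115,.085)),
"rf":((425,100),(510,312),(-.085,-.115,.085)),"rb":((145,78),(425,40),(.085,-.115,.085))}
for n,(a,b,m) in pts.items(): print(n,*tri([S(*a),T(*b)]))
def res(q):
    r=[]
    for n,(a,b,m) in pts.items():
        if n in('rb',) : continue
        for o in (S(*a),T(*b)): r+=list(proj(o[0],boxp(*q,m))-o[1:])
    return r
f=least_squares(res,[.5,0,.1]); print(f.x, np.round(f.fun,1))
print("knob",boxp(*f.x,(-.127,0,.081)),"hinge",boxp(*f.x,(.085,0,.081)))
E
```

```text
knob [ 0.51100159 -0.05061414  0.08188492] [np.float64(0.0005958397317018172), np.float64(0.0005958397317017695)]
lb [0.67372546 0.1220367  0.08574759] [np.float64(0.00038935188014618436), np.float64(0.0003893518801461734)]
lf [0.51790449 0.07032917 0.08416948] [np.float64(0.000270259236964163), np.float64(0.00027025923696423373)]
rf [ 0.58644538 -0.14463659  0.08597019] [np.float64(0.00027697923985805703), np.float64(0.00027697923985814605)]
rb [ 0.74493966 -0.09265876  0.08366288] [np.float64(0.0015385948148307052), np.float64(0.001538594814830855)]
[ 0.63181313 -0.01200218  0.31584709] [-0.1  0.1  0.3  0.2 -1.3  0.3 -0.6 -1.2  1.   0.2 -0.3  0.8  0.2 -0.2
  1.1  0.1]
knob [ 0.51109537 -0.05145114  0.081     ] hinge [0.71260849 0.01440068 0.081     ]
```

```bash
cat >> h.py <<'E'
BOX=(0.63181,-0.01200,0.31585)
def inbox(P):
    c,s=np.cos(BOX[2]),np.sin(BOX[2]); d=np.asarray(P)-[BOX[0],BOX[1],0]; return np.array([c*d[0]+s*d[1],-s*d[0]+c*d[1],d[2]])
def delta(o,target,yaw=BOX[2]):
    "tool-axes displacement and rotvec to reach TCP target, pointing down with yaw"
    A=R.from_euler("xyz",o["eef_rot"]); B=R.from_euler("xyz",[np.pi,0,yaw])
    return A.inv().apply(np.asarray(target)-o["ee_pos"]),(A.inv()*B).as_rotvec()
E
python3 - <<'E'
from h import *
from station import ctrl, eyes
s=eyes.camera("side"); t=eyes.camera("top"); w=eyes.camera("wrist")
S=lambda x,y:(s,260+(x+.5)/5-.5,170+(y+.5)/5-.5)
T=lambda x,y:(t,262+(x+.5)/5-.5,145+(y+.5)/5-.5)
for p in [(330,325),(430,292),(510,270)]: print(p,[inbox(onz(*T(*p),z)).round(4) for z in(.1,.122)])
P,e=tri([S(388,65),T(430,292)]); print(P,e,inbox(P))
o=ctrl.get_obs(); A=R.from_euler("xyz",o["eef_rot"]); E=np.array(w["extrinsics"])
print("cam in tool",A.inv().apply(E[:3,3]-o["ee_pos"]),A.inv().apply(-E[:3,2]),w["fx"])
print(o["time_s"],delta(o,list(boxp(*BOX,(-.06,-.07,0))[:2])+[.227]))
E
```

```text
(330, 325) [array([-0.0642, -0.0107,  0.1   ]), array([-0.0665, -0.0089,  0.122 ])]
(430, 292) [array([-0.062 , -0.0698,  0.1   ]), array([-0.0643, -0.0667,  0.122 ])]
(510, 270) [array([-0.0626, -0.1166,  0.1   ]), array([-0.0648, -0.1126,  0.122 ])]
[ 0.58887197 -0.09482931  0.13195851] [np.float64(0.001224495243263217), np.float64(0.0012244952432631988)] [-0.06654282 -0.06539436  0.13195851]
cam in tool [ 0.07833226 -0.00042358 -0.15772233] [-2.67405054e-01  6.81686147e-04  9.63583973e-01] 332.7687500572478
0.35 (array([ 5.24722755e-01, -2.50019946e-01,  3.99120829e-04]), array([-2.73697490e-04, -5.36946366e-06,  4.19298736e-02]))
```

The rows are not in the units I measure in: shifts go in shares of 50 mm and turns go in shares of pi rad. I convert before sending: 0.045 m is 0.9, 0.03 m is 0.6, 0.042 rad / 3.1416 = 0.0134.

hand_motion(offsets=[[0.6,-0.3,0,0,0,0],[0.9,-0.4,0,0,0,0],[0.9,-0.4,0,0,0,0],[0.9,-0.4,0,0,0,0],[0.9,-0.4,0,0,0,0],[0.9,-0.4,0,0,0,0],[0.9,-0.4,0,0,0,0],[0.9,-0.4,0,0,0,0],[0.9,-0.4,0,0,0,0],[0.6,-0.3,0,0,0,0.0134]], finger_gap=0.034)

```text
time_s: 1.35
ee_pos: [0.5211, -0.1877, 0.2274]
eef_rot: [-3.142, -0.0, 0.317]
force: [-0.6, 0.6, -1.1]
grip_width: 0.0339
grip_force: 0.0
```

hand_motion(offsets=[[0,0,0,0,0,0],[0,0,0,0,0,0]])

```text
time_s: 1.55
ee_pos: [0.5195, -0.1898, 0.2272]
eef_rot: [-3.141, 0.0, 0.318]
force: [0.3, -0.8, -0.1]
grip_width: 0.0339
grip_force: 0.0
```

```bash
python3 - <<'E'
from h import *
from station import ctrl, eyes
import pickle
w=eyes.camera("wrist"); cv2.imwrite("pics/w1.png",w["pixels"]); pickle.dump(w,open("w1.pkl","wb"))
o=ctrl.get_obs(); print(o["time_s"],delta(o,list(boxp(*BOX,(-.064,-.068,0))[:2])+[.227])); print(proj(w,boxp(*BOX,(-.064,-.068,.125))))
E
```

```text
1.6 (array([ 0.09863513, -0.06658864,  0.00025868]), array([-0.00014173,  0.00041197,  0.00042189]))
[230.71969204  79.85756404]
```

View pics/w1.png

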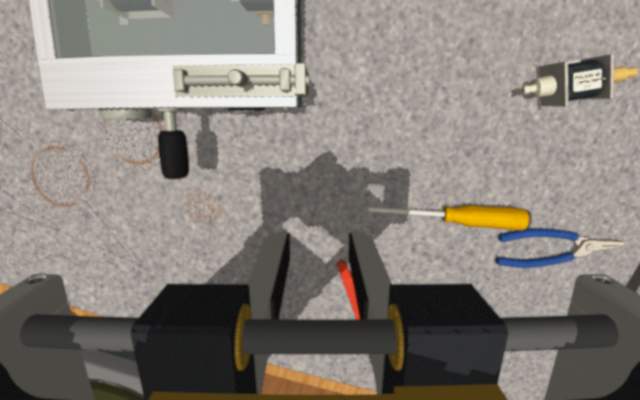

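The wrist view shows the pin's round top at about (238,77), the knob at (173,155), and the guide plate from (175,80) to (305,78). I'll move closer and take a second wrist view.

Converted, -0.03 m is -0.6.

hand_motion(offsets=[[0.6,-0.6,0,0,0,0],[0.6,-0.6,0,0,0,0],[0,0,0,0,0,0],[0,0,0,0,0,0]])

```text
time_s: 2.0
ee_pos: [0.5575, -0.115, 0.2275]
eef_rot: [3.141, 0.0, 0.316]
force: [-0.2, -0.0, 0.9]
grip_width: 0.0338
grip_force: 0.0
```

```bash
python3 - <<'E'
from h import *
from station import ctrl, eyes
import pickle
w=eyes.camera("wrist"); pickle.dump(w,open("w2.pkl","wb"))
cr=lambda a,x,y:cv2.resize(a[y:y+100,x:x+130],None,fx=5,fy=5,interpolation=cv2.INTER_CUBIC)
u,v=proj(w,boxp(*BOX,(-.064,-.07,.125))); x,y=int(u)-65,int(v)-50; print(u,v,x,y)
w1=pickle.load(open("w1.pkl","rb"))
cv2.imwrite("pics/w2.png",np.vstack([cr(w1["pixels"],173,27)[:290],cr(w["pixels"],x,y)[100:400]]))
E
```

```text
312.9884347160218 159.00538000601915 247 109
```

View pics/w2.png

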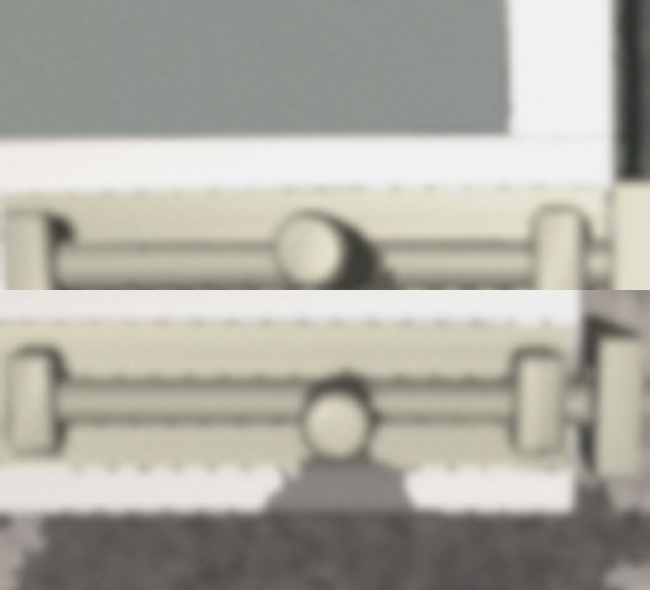

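In the upper crop the pin's top disc is centred at (309,250), and in the lower crop at (336,424). I'll triangulate these and work out the approach.

```bash
python3 - <<'E'
from h import *
from station import ctrl
import pickle
w1,w2=[pickle.load(open(f"w{i}.pkl","rb")) for i in(1,2)]
P,e=tri([(w1,234.4,76.6),(w2,313.8,155.4)]); print(P,e,inbox(P))
print("w2 at .125",onz(w2,313.8,155.4,.125),inbox(onz(w2,313.8,155.4,.125)))
print(delta(ctrl.get_obs(),[*onz(w2,313.8,155.4,.125)[:2],.125]))
E
```

```text
[ 0.59528283 -0.09815315  0.1232547 ] [np.float64(0.00010813745530023417), np.float64(0.0001081374553000769)] [-0.06148155 -0.07054515  0.1232547 ]
w2 at .125 [ 0.59562303 -0.09814827  0.125     ] [-0.06115666 -0.07064619  0.125     ]
(array([ 0.04183052, -0.00474026,  0.10250908]), array([ 0.00018715,  0.00014612, -0.00085596]))
```

The measured pin top height of 123 mm agrees with the stated 125 mm. I'll go above it, descend and close.

Converted, 0.025 m is 0.5, 0.021 m is 0.42.

hand_motion(offsets=[[0.42,-0.05,0,0,0,0],[0.42,-0.044,0,0,0,0],[0,0,0.4,0,0,0],[0,0,0.5,0,0,0],[0,0,0.5,0,0,0],[0,0,0.4,0,0,0],[0,0,0.23,0,0,0],[0,0,0,0,0,0],[0,0,0,0,0,0]])

```text
time_s: 2.95
ee_pos: [0.5965, -0.0977, 0.1269]
eef_rot: [3.141, -0.001, 0.315]
force: [0.8, -0.0, 0.8]
grip_width: 0.034
grip_force: 0.0
```

hand_motion(offsets=[[0,0,0,0,0,0],[0,0,0,0,0,0],[0,0,0,0,0,0],[0,0,0,0,0,0]], finger_gap=0, clamp_n=20)

```text
time_s: 3.35
ee_pos: [0.5965, -0.097, 0.1264]
eef_rot: [3.141, -0.001, 0.316]
force: [-0.5, -1.4, 0.7]
grip_width: 0.0113
grip_force: 20.0
```

Gripped the pin at about 12 mm. Next I draw the bolt back along box +y (tool −y).

Converted, -0.005 m is -0.1, -0.004 m is -0.08.

hand_motion(offsets=[[0,-0.08,0,0,0,0],[0,-0.1,0,0,0,0],[0,-0.1,0,0,0,0],[0,-0.1,0,0,0,0],[0,-0.1,0,0,0,0],[0,-0.04,0,0,0,0],[0,0,0,0,0,0],[0,0,0,0,0,0],[0,0,0,0,0,0]])

```text
time_s: 4.25
ee_pos: [0.59, -0.0768, 0.1269]
eef_rot: [3.132, -0.003, 0.314]
force: [12.9, -35.2, -3.4]
grip_width: 0.0109
grip_force: 20.0
```

```bash
python3 - <<'E'
from h import *
from station import ctrl
o=ctrl.get_obs(); print(inbox(o["ee_pos"]),o["force"])
E
```

```text
[-0.05990517 -0.04863744  0.12692323] [ 12.85002475 -35.16767276  -3.37341544]
```

The force of about 37 N says the bolt is up against something, with the TCP moved about 21.5 mm. I'll check where the pin stands.

```bash
python3 - <<'E'
from h import *
from station import ctrl, eyes
import pickle
g=lambda a,x,y:cv2.resize(a[y:y+100,x:x+120],None,fx=5,fy=5,interpolation=cv2.INTER_CUBIC)
w=eyes.camera("wrist"); t=eyes.camera("top")
pickle.dump(w,open("w3.pkl","wb"))
u,v=proj(w,boxp(*BOX,(-.06,-.05,.1))); x,y=int(u)-120,int(v)-70;print(u,v,x,y)
a=cv2.resize(w["pixels"][y:y+130,x:x+240],None,fx=3.3,fy=3.3,interpolation=cv2.INTER_CUBIC)
cv2.imwrite("pics/b1.png",a)
E
```

```text
321.1609145732132 242.79855198893233 201 172
```

View pics/b1.png

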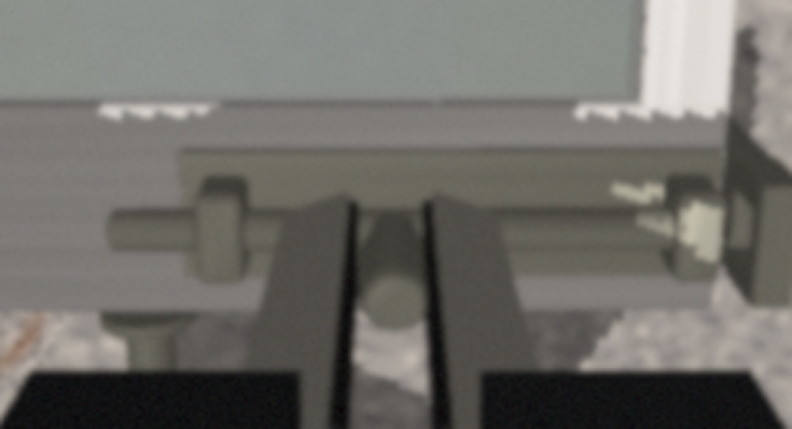

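The bolt's left end now sticks out past the left guide at (150,230). The guides at columns 222 and 692 (88 mm apart) and the pin at 392 put the pin 32 mm from the left guide, so the bolt is at its 25 mm stop. I'll ease off, release and rise.

Converted, 0.002 m is 0.04.

hand_motion(offsets=[[0,0.04,0,0,0,0],[0,0.04,0,0,0,0],[0,0,0,0,0,0]])

```text
time_s: 4.65
ee_pos: [0.5901, -0.0775, 0.1264]
eef_rot: [3.138, -0.001, 0.315]
force: [5.4, -12.5, 2.4]
grip_width: 0.0112
grip_force: 20.0
```

hand_motion(offsets=[[0,0,0,0,0,0],[0,0,0,0,0,0],[0,0,0,0,0,0],[0,0,-0.2,0,0,0],[0,0,-0.4,0,0,0],[0,0,-0.5,0,0,0]], finger_gap=0.05)

```text
time_s: 5.25
ee_pos: [0.5891, -0.0757, 0.1815]
eef_rot: [-3.141, 0.001, 0.316]
force: [0.3, -0.4, -1.2]
grip_width: 0.0499
grip_force: 0.0
```

```bash
python3 - <<'E'
from h import *
from station import ctrl
o=ctrl.get_obs(); k=boxp(*BOX,(-.127,0,.081)); print(k,delta(o,[.5111,-.0511,.184]))
E
```

```text
[ 0.51109235 -0.05144932  0.081     ] (array([-0.06648618, -0.04763553, -0.00237313]), array([-0.00090205,  0.00137401,  0.00014138]))
```

Converted, -0.0335 m is -0.67, -0.033 m is -0.66.

hand_motion(offsets=[[-0.66,-0.48,0,0,0,0],[-0.67,-0.472,0,0,0,0],[0,0,0,0,0,0],[0,0,0,0,0,0]])

```text
time_s: 5.65
ee_pos: [0.5116, -0.0512, 0.1821]
eef_rot: [3.141, -0.001, 0.316]
force: [0.8, -0.4, -0.3]
grip_width: 0.0499
grip_force: 0.0
```

```bash
python3 - <<'E'
from h import *
from station import ctrl, eyes
import pickle
w=pickle.load(open("w1.pkl","rb")); print(onz(w,173,155,.083))
w=eyes.camera("wrist"); cv2.imwrite("pics/k1.png",w["pixels"][150:400])
print(proj(w,[.5111,-.0514,.081])-[0,150])
print(delta(ctrl.get_obs(),[.5111,-.0511,.084]))
E
```

```text
[ 0.51200032 -0.05097587  0.083     ]
[319.10064696  57.4346528 ]
(array([-0.00109488, -0.00073564,  0.09792491]), array([ 0.0007362 , -0.00153309,  0.00016371]))
```

View pics/k1.png

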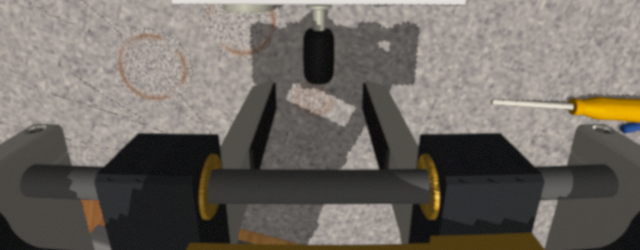

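The knob is centred at (318,56), midway between the open fingers and matching the predicted (319,57). I'll descend and grip.

Converted, 0.025 m is 0.5, 0.02 m is 0.4.

hand_motion(offsets=[[-0.02,0,0.4,0,0,0],[0,0,0.5,0,0,0],[0,0,0.5,0,0,0],[0,0,0.36,0,0,0],[0,0,0.2,0,0,0],[0,0,0,0,0,0],[0,0,0,0,0,0]])

```text
time_s: 6.4
ee_pos: [0.5112, -0.0519, 0.0836]
eef_rot: [3.141, -0.001, 0.316]
force: [-0.9, -0.5, -0.3]
grip_width: 0.0498
grip_force: 0.0
```

hand_motion(offsets=[[0,0,0,0,0,0],[0,0,0,0,0,0],[0,0,0,0,0,0],[0,0,0,0,0,0]], finger_gap=0, clamp_n=25)

```text
time_s: 6.8
ee_pos: [0.5106, -0.0512, 0.0832]
eef_rot: [-3.141, -0.0, 0.316]
force: [-0.8, 4.4, 0.2]
grip_width: 0.0249
grip_force: 25.0
```

```bash
python3 - <<'E'
from h import *
from station import ctrl
o=ctrl.get_obs(); print(inbox(o["ee_pos"]),o["force"])
p=[inbox(o["ee_pos"])[[0,2]]]
for k in range(1,22):
    a=np.pi/3*k/21; print(k,[round(float(x),4) for x in (.212*(np.cos(np.pi/3*(k-1)/21)-np.cos(a)), .212*(np.sin(a)-np.sin(np.pi/3*(k-1)/21)))])
E
```

```text
[-0.12742429  0.00044018  0.08318442] [-0.8405899   4.40913076  0.19495542]
1 [0.0003, 0.0106]
2 [0.0008, 0.0105]
3 [0.0013, 0.0105]
4 [0.0018, 0.0104]
5 [0.0024, 0.0103]
6 [0.0029, 0.0102]
7 [0.0034, 0.01]
8 [0.0039, 0.0098]
9 [0.0043, 0.0096]
10 [0.0048, 0.0094]
11 [0.0053, 0.0092]
12 [0.0057, 0.0089]
13 [0.0062, 0.0086]
14 [0.0066, 0.0083]
15 [0.007, 0.0079]
16 [0.0074, 0.0076]
17 [0.0077, 0.0072]
18 [0.0081, 0.0068]
19 [0.0084, 0.0064]
20 [0.0087, 0.006]
21 [0.009, 0.0055]
```

Gripped, with a reading of 24.9 mm. Lifting along the arc, first part.

Converted, -0.0106 m is -0.212, -0.0105 m is -0.21.

hand_motion(offsets=[[0.006,0,-0.212,0,0,0],[0.016,0,-0.21,0,0,0],[0.026,0,-0.21,0,0,0],[0.036,0,-0.208,0,0,0],[0.048,0,-0.206,0,0,0],[0.058,0,-0.204,0,0,0],[0.068,0,-0.2,0,0,0],[0,0,0,0,0,0]])

```text
time_s: 7.6
ee_pos: [0.5226, -0.0473, 0.1567]
eef_rot: [-3.141, 0.001, 0.316]
force: [-4.1, 5.0, -2.9]
grip_width: 0.0248
grip_force: 25.0
```

```bash
python3 - <<'E'
from h import *
from station import ctrl
p=inbox(ctrl.get_obs()["ee_pos"]); p[2]-=.003; d=p-[.085,0,.081]; print(p,np.hypot(d[0],d[2]),np.degrees(np.arctan2(d[2],-d[0])))
E
```

```text
[-0.11479076  0.00036201  0.15366137] 0.21259355791550943 19.98568575261526
```

Radius 212.6 mm at 20°, as it should be. I'll continue along the arc.

hand_motion(offsets=[[0.078,0,-0.196,0,0,0],[0.086,0,-0.192,0,0,0],[0.096,0,-0.188,0,0,0],[0.106,0,-0.184,0,0,0],[0.114,0,-0.178,0,0,0],[0.124,0,-0.172,0,0,0],[0.132,0,-0.166,0,0,0]])

```text
time_s: 8.3
ee_pos: [0.5576, -0.0359, 0.2203]
eef_rot: [-3.141, 0.001, 0.316]
force: [-4.1, 4.2, -4.2]
grip_width: 0.025
grip_force: 25.0
```

hand_motion(offsets=[[0.14,0,-0.158,0,0,0],[0.148,0,-0.152,0,0,0],[0.154,0,-0.144,0,0,0],[0.162,0,-0.136,0,0,0],[0.168,0,-0.128,0,0,0],[0.174,0,-0.12,0,0,0],[0.18,0,-0.11,0,0,0],[0,0,0,0,0,0],[0,0,0,0,0,0],[0,0,0,0,0,0]])

```text
time_s: 9.3
ee_pos: [0.6109, -0.0186, 0.2677]
eef_rot: [-3.141, -0.0, 0.316]
force: [-5.2, 3.2, 1.7]
grip_width: 0.0251
grip_force: 25.0
```

```bash
python3 - <<'E'
from h import *
from station import ctrl, eyes
p=inbox(ctrl.get_obs()["ee_pos"]); p[2]-=.003; d=p-[.085,0,.081]; print(p,np.hypot(d[0],d[2]),np.degrees(np.arctan2(d[2],-d[0])))
a=eyes.camera("side")["pixels"][120:270,240:400]; b=eyes.camera("top")["pixels"][130:260,250:390]
cv2.imwrite("pics/e1.png",np.hstack([cv2.resize(a,(420,400),interpolation=cv2.INTER_CUBIC),cv2.resize(b,(380,400),interpolation=cv2.INTER_CUBIC)]))
E
```

```text
[-2.19132763e-02  1.87693415e-04  2.64666065e-01] 0.2125174628471679 59.796021559711406
```

View pics/e1.png

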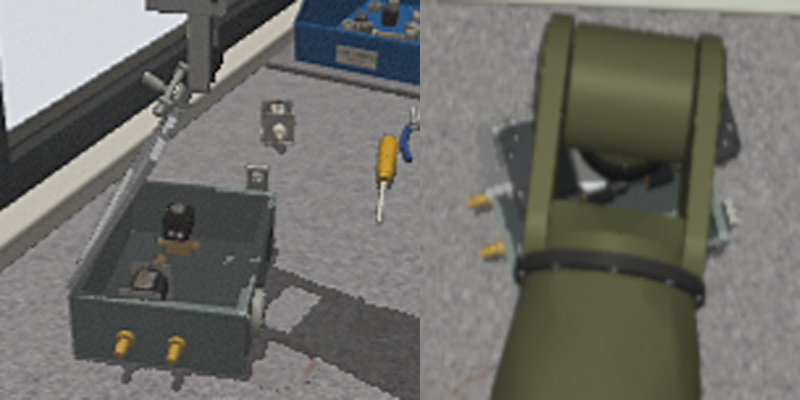

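The side view shows the guard standing at about 60°, from (80,290) up to (175,90), with the fingers holding the knob at its front edge. The geometry gives 59.8°, with the arm at rest.

hand_motion(offsets=[[0,0,0,0,0,0],[0,0,0,0,0,0],[0,0,0,0,0,0]])

```text
time_s: 9.7
ee_pos: [0.6109, -0.0186, 0.2676]
eef_rot: [-3.141, -0.0, 0.316]
force: [-5.2, 4.1, 1.2]
grip_width: 0.0253
grip_force: 25.0
```

```bash
python3 -c "
from station import ctrl
print(ctrl.hand_in())"
```

```text
the job is handed in; nothing more can be done
None
```

I drew the bolt back to its stop, raised the guard by its knob to about 60° (59.8° by the arm's position) and handed in at 9.7 s still holding it at 25 N; the screwdriver, valve and hex key weren't touched, and the hand-in returned no verdict.

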